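# Lay out the bonder changeover kit on the fitting board

### The arm

A 6-joint arm with a two-finger parallel gripper is mounted at the origin on a cart in front of the work surface, level with it; the furniture and walls round the work are solid. World frame = base frame: x ahead of the robot, y to its left, z up, the work surface at z = 0. Lengths are in mm, angles in rad, forces in N, time in s.
With the tool pointing down it reaches from about 275 to 1000 mm from the base axis. Payload 8.4 kg.
Tool frame: the origin (TCP) lies at the very end of the fingers, on their centre line; the grasp point (between the pads) lies 19 mm behind it; z points along the fingers, y is the direction in which the jaws open and shut (so a half turn about z gives the same grasp; the last joint's range is limited). The gripper opens to 85 mm and grips with 20 to 120 N. Pads are 22 mm wide; open, the fingers measure 114 mm over their backs; the gripper's body (76 mm by 85 mm) begins 54 mm behind the grasp point. The pads swing forward as they close: fully open they stand 13 mm farther back than shut.
Start: joints at [-0.002, 0.353, 1.633, -0, 1.155, -0.002], TCP at [625.002, -0, 231.281] pointing down, gripper open.
Joint ranges: [-2.63, 2.63], [-0.92, 2.1], [0.06, 2.66], [-1.3, 4.44], [0, 2.69], [-3.02, 3.02]. Speed limits (rad/s): [2.22, 2.22, 2.79, 3.14, 3.14, 3.14].

### API

Orientations are given as [roll, pitch, yaw] about the fixed x, y, z axes, in that order (R = Rz(yaw) Ry(pitch) Rx(roll)).
In Python, from rig import sense, grab_frame, get_calibration, sign_off, boxes_of, trace gives the robot as it stands.
- The arm moves only by the tool servo_tool, never from a script. Its argument "rows" is a list of rows, each a list of 3 entries, a list of its own where there are three numbers: the finger opening in mm, from 0 to 85.4, then the shift along the tool's x, y, z in mm, then the turn, a rotation vector about the tool's x, y, z in degrees. A call has 1 to 8 rows; each row shifts and turns the commanded pose from where the row before left it, along the tool's axes as they then stand; what a row does not reach is not made up. A row lasts 1/8 s, in which the tool goes at most 62.5 mm and 10.7 degrees, less where a joint would pass 70% of its speed; a pose out of reach is approached as far as the arm can. A call is refused whole if a number of a shift passes 62.5 or a number of a turn 10.7, either way. A call with a gripper value outside its range is refused whole. The fingers move at their own pace and stop on an object; "force" is the grip in N (left out, the last holds). Time passes only in rows, so rows that do not move let the fingers close. It gives the time, the measured TCP pose, the force and the opening at its end, in the units of the state.
- sense(): the state, without advancing time (a new reading comes with each control period).
- grab_frame(name): name is "scene" or "side" or "wrist"; returns the picture (480x640x3 uint8, blue, green, red); there is no depth.
- get_calibration(name): a dict with "intrinsics" (3x3 intrinsics, pixels), "world_to_cam" (4x4, takes a point from world to camera coordinates). Camera axes: x right, y down, z forward; pixel columns grow to the right and rows downward; lengths in mm; the calibration is good to about 2 mm. A picture is of the moment at which its call begins: read the wrist's pose just before it. get_calibration takes no time and is no camera call; for the wrist camera it gives the pose at the moment of the call.
- sign_off(): hands the job in, once; it reports no verdict.
Trained networks look in the newest picture that a camera, given by its name, has taken for a name from the list of things; names that differ only in an ending like _2 or _b are one class to them, and where a whole thing is asked for, a point or a joint stands for the part that bears it (a point fixed in the world has none). Each returns a list of dicts, best first, with "conf" (0 to 1); they miss things now and then, are a little off and sometimes report something else, mostly with a low value. They report only what shows in the picture. A call takes as long as a camera call. They do not tell look-alikes from the thing itself.
- boxes_of(camera, thing): "centre" ([x, y, z] in mm, in the coordinates of the camera as it stood for that picture, good to about 4 mm: the middle of the surface that is visible of it).
- trace(camera, thing): "mask" (480x640 bool, what is visible of it).
The state is a dict: "clock": time; "qpos": joint angles; "qvel": joint speeds; "joint_efforts": joint torques, N m; "eef_pos": TCP position; "tcp_rot": TCP orientation; "contact_force": force on the tool from outside, world axes, zero at the start; "wrist_torque": the same for the moment, N m; "opening": opening from 0.0 (shut) to 1.0 (fully open).
Only numpy, scipy, OpenCV 4.12 (cv2) and the standard library are available. Lean on these libraries where they do the work, as an engineer would, in place of code of your own. Each camera call takes 0.05 s, during which the arm holds its last target. There are 200 camera calls.

### The job

Lay out the changeover kit on the lined grey board: in the back row, the copper heater insert goes in the large field next to the black objective and the flat clamp plate in the large field next to the round dish, so that both lie between objective and dish; the white capillary box goes on top of the clamp plate and the loupe in the field directly in front of the heater insert, on the robot's side of it. Set each one down flat and the same way up, in the middle of its field (the box in the middle of the clamp plate), its long side parallel to the long side of the board, and leave the objective and the dish where they stand.

Things in the scene. Friction and masses are not known exactly. Their poses are not given: they have to be found in the camera images.
- board: Fixed grey board, 140 (x) x 368 (y) x 5 mm, with white lines that make two rows of four fields. Columns in y: end fields 80 mm wide, centres -140 and +140; large fields 100 mm wide, centres -50 and +50. Back row: x -17 to 67, centre 25; front row: x -67 to -17, centre -42. Origin: centre of its underside, on the worktop; x away from the robot, y to its left; yaw at most 0.12 rad.
- objective: Spare microscope objective, black, round, 47 mm diameter, 43 mm tall, standing loose in one end field of the back row (left or right, varies). Landmark, not to be moved. Origin: centre of its underside.
- petri_dish: Round pale, translucent dish with its lid on, 62 mm diameter, 14 mm tall, standing loose in the other end field of the back row. Landmark, not to be moved. Origin: centre of its underside.
- heater_insert: Copper heater insert, a block 38 mm (x) x 68 mm (y) x 16 mm high (its small screws reach 18 mm), about 0.36 kg, lying on the worktop in front of or to the left of the board. Origin: centre of its underside, z up.
- window_clamp: Flat mottled grey metal clamp plate with a small window in its middle, 60 mm (x) x 90 mm (y) x 8 mm thick, about 0.14 kg, lying on the worktop. Grasp it across the 60 mm. Origin: centre of its underside, z up.
- capillary_box: White, partly clear closed capillary box, 39 mm (x) x 71 mm (y) x 22 mm high, about 0.04 kg, lying on the worktop; the lid does not open. Origin: centre of its underside, z up.
- loupe: Small pale grey loupe, a flat block 52 mm (x) x 30 mm (y) x 12 mm with a black round lens on top reaching 16 mm, about 0.05 kg, lying on the worktop. Its long side is its x. Origin: centre of its underside, z up.
Mind the look-alikes: they are no part of the job. Leave any pink look-alike of the heater_insert alone.

How it is judged:
By the outcome, as a careful person would: the job done as asked, in the order asked, and still so for the second after the job is handed in, with the robot touching nothing.
It also fails if it takes over 96 s, if anything falls off the work surface, if the arm or the gripper's body presses on something with over 40 N, if the wrist force passes 120 N, or if a joint passes its speed limit or range.

## Working session

There is one attempt and no reset: what is moved stays moved. The work goes in short steps, Python scripts to look and compute and a tool call to move; the robot and the scene stay as the last step left them, time stands still between calls to the robot, and variables do not carry over. Pictures are saved under pics/ and viewed, about 12 in all and at most 16, crops included, and the job is handed in when it is done.

Besides the shell and the picture viewer there is one more tool, called after "Emit:" as name(argument=value, ...), one argument or row to a line, values as JSON. servo_tool: Moves the arm, as the interface text tells. Its arguments: {"type":"object","properties":{"rows":{"type":"array","items":{"type":"array"}},"force":{"type":"number"}},"required":["rows"]}

```bash
ls; mkdir -p pics; python3 - <<'E'
from rig import *
import cv2,numpy as np
s=sense();print(s)
for c in("scene","side"):
    cv2.imwrite(f"pics/{c}0.png",grab_frame(c))
    k=get_calibration(c);M=np.array(k["world_to_cam"]);print(c,np.array(k["intrinsics"]).tolist(),M.round(3).tolist())
    for t in["board","objective","petri_dish","heater_insert","window_clamp","capillary_box","loupe"]:
        for b in boxes_of(c,t)[:4]:
            p=np.linalg.inv(M)@np.r_[b["centre"],1]
            u=np.array(k["intrinsics"])@b["centre"]
            print(c,t,round(b["conf"],2),p[:3].round(0),(u[:2]/u[2]).round(0))
print(sense()["clock"])
E
```

```text
pics
{'clock': 0.0, 'qpos': array([-2.37703127e-03,  3.53635795e-01,  1.63416168e+00, -1.14667030e-05,
        1.15522151e+00, -2.37618853e-03]), 'qvel': array([ 0.00062241, -0.00108083, -0.00158982, -0.00045285,  0.00067668,
        0.0002089 ]), 'joint_efforts': array([-2.03471049e-03, -6.05236173e+01, -3.42063046e+01, -2.62302356e-04,
        9.48130677e-03,  3.61521288e-06]), 'eef_pos': array([6.24500788e+02, 1.19483637e-02, 2.30557624e+02]), 'tcp_rot': array([-3.14016630e+00,  7.09484428e-06,  1.57080013e+00]), 'contact_force': array([0.18178057, 0.9270707 , 0.3174786 ]), 'wrist_torque': array([ 0.07025677,  0.00237971, -0.01757869]), 'opening': 1.0012160702102417}
scene [[528.0749682413814, 0.0, 319.27791139948306], [0.0, 528.0749682413814, 251.61148314957225], [0.0, 0.0, 1.0]] [[0.771, -0.637, -0.017, -510.064], [-0.391, -0.452, -0.802, 202.246], [0.503, 0.625, -0.597, 1053.944], [0.0, 0.0, 0.0, 1.0]]
scene board 0.64 [ 581. -164.    4.] [337. 271.]
scene objective 0.64 [ 617. -286.   28.] [386. 282.]
scene petri_dish 0.71 [609.  -1.  19.] [303. 232.]
scene heater_insert 0.86 
[... 405 characters left out ...]

side [[534.3269382824964, 0.0, 315.366493554853], [0.0, 534.3269382824964, 232.28775661999185], [0.0, 0.0, 1.0]] [[-0.908, -0.419, -0.019, 498.227], [-0.178, 0.426, -0.887, 177.373], [0.38, -0.802, -0.462, 1225.903], [0.0, 0.0, 0.0, 1.0]]
side board 0.72 [ 574. -112.    2.] [324. 241.]
side board 0.47 [ 435. -103.   16.] [369. 247.]
side objective 0.63 [ 618. -260.   30.] [330. 210.]
side petri_dish 0.86 [606.  14.  16.] [294. 255.]
side heater_insert 0.76 [ 437. -102.   16.] [368. 248.]
side heater_insert 0.76 [725. 137.  17.] [231. 268.]
side window_clamp 0.88 [428.  45.  10.] [351. 277.]
side capillary_box 0.66 [413. 344.  19.] [305. 346.]
side loupe 0.69 [430. 180.  15.] [329. 303.]
0.8
```

View pics/scene0.png

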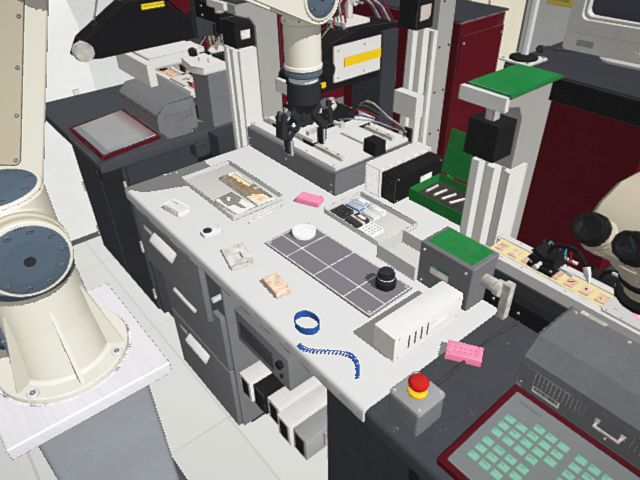

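View pics/side0.png

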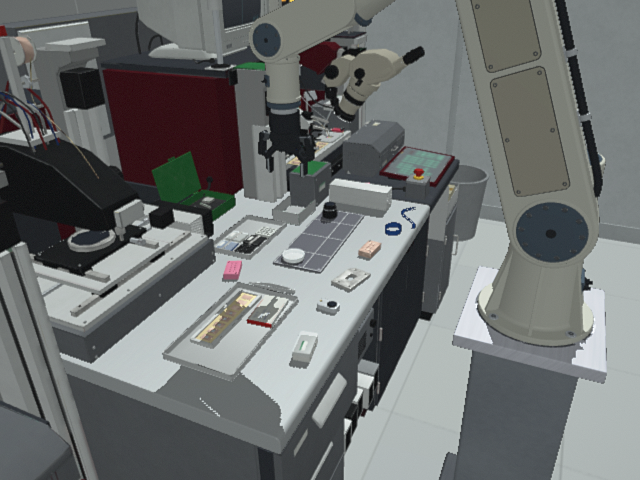

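```bash
cat > h.py <<'E'
from rig import *
import cv2,numpy as np
from scipy.spatial.transform import Rotation as R
def snap(c,name=None):
    k=get_calibration(c);f=grab_frame(c)
    if name: cv2.imwrite(f"pics/{name}.png",f)
    return f,np.array(k["intrinsics"]),np.array(k["world_to_cam"])
def ray(K,M,uv,z):
    "pixels -> world at height z"
    uv=np.atleast_2d(uv).astype(float); Mi=np.linalg.inv(M)
    d=np.c_[uv,np.ones(len(uv))]@np.linalg.inv(K).T@Mi[:3,:3].T; o=Mi[:3,3]
    return o+d*((z-o[2])/d[:,2])[:,None]
def proj(K,M,P):
    q=(np.c_[np.atleast_2d(P),np.ones(len(np.atleast_2d(P)))]@M.T)[:,:3]@K.T
    return q[:,:2]/q[:,2:]
E
python3 - <<'E'
from h import *
f,K,M=snap("wrist","w0");print(K.tolist(),np.linalg.inv(M).round(3).tolist())
E
```

```text
[[432.754017640906, 0.0, 322.19330360263154], [0.0, 432.754017640906, 242.17971450483464], [0.0, 0.0, 1.0]] [[1.0, -0.0, 0.001, 624.985], [0.0, -0.956, -0.294, 75.36], [0.001, 0.294, -0.956, 374.3], [0.0, 0.0, 0.0, 1.0]]
```

View pics/w0.png

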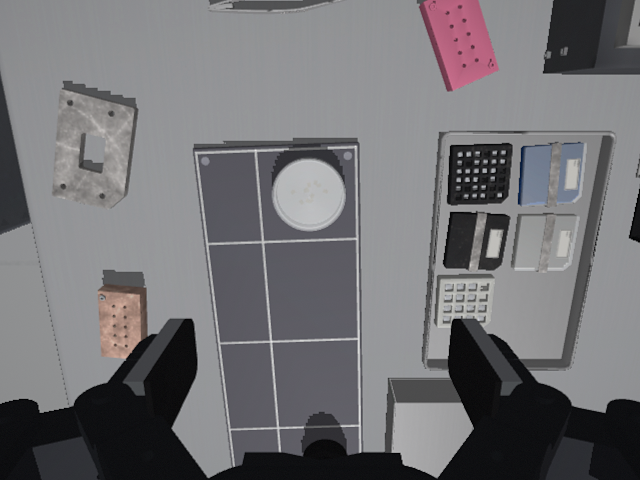

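Emit:
servo_tool(
  rows=[
    [85,[-40,-40,0],[0,0,0]],
    [85,[-40,-40,0],[0,0,0]],
    [85,[-40,-40,0],[0,0,0]],
    [85,[-40,-40,0],[0,0,0]],
    [85,[0,0,0],[0,0,0]],
    [85,[0,0,0],[0,0,0]],
  ],
)

```text
clock: 1.6
eef_pos: [465.5, -160.1, 231.7]
tcp_rot: [3.14, 0.0, 1.57]
contact_force: [0.7, -0.6, 0.1]
opening: 0.993
```

```bash
python3 - <<'E'
from h import *
print(sense()["eef_pos"],sense()["tcp_rot"],sense()["clock"])
f,K,M=snap("wrist","w1")
for t,z in[("heater_insert",16),("window_clamp",8),("objective",43),("board",5),("petri_dish",14)]:
    for b in boxes_of("wrist",t)[:3]:
        print(t,round(b["conf"],2),(np.linalg.inv(M)@np.r_[b["centre"],1])[:3].round(1))
    for m in trace("wrist",t)[:2]:
        p=np.argwhere(m["mask"])[:,::-1]; W=ray(K,M,p,z)[:,:2].astype(np.float32)
        print("  mask",round(m["conf"],2),p.min(0),p.max(0),cv2.minAreaRect(W))
E
```

```text
[ 465.49140313 -160.1190191   231.66581105] [3.14043259e+00 3.34787322e-05 1.56979027e+00] 1.6
heater_insert 0.66 [ 441.6 -114.    16.9]
  mask 0.84 [264 103] [316 192] ((438.97149658203125, -115.52958679199219), (67.93763732910156, 38.09169387817383), 84.28557586669922)
window_clamp 0.6 [437.8  -4.8   3.9]
  mask 0.61 [272   0] [292   4] ((435.720703125, -7.229482650756836), (2.706271171569824, 15.12005615234375), 89.97703552246094)
  mask 0.53 [387   0] [573 364] ((592.5786743164062, -161.15853881835938), (140.35891723632812, 315.85601806640625), 2.1231696605682373)
objective 0.62 [ 627.5 -263.1   37.8]
objective 0.54 [ 585.4 -120.6    3.9]
  mask 0.69 [471 297] [532 356] ((623.8806762695312, -259.7376403808594), (34.21804428100586, 63.113258361816406), 51.021732330322266)
board 0.59 [ 585.  -121.7    2. ]
  mask 0.61 [388   0] [573 363] ((593.7130737304688, -161.5316619873047), (140.6886444091797, 318.3882141113281), 2.3056795597076416)
petri_dish 0.7 [614.3 -12.6  17.4]
  mask 0.65 [482   0] [559  26] ((613.8316650390625, -16.01506996154785), (17.5534610748291, 57.57804489135742), 89.97703552246094)
```

View pics/w1.png

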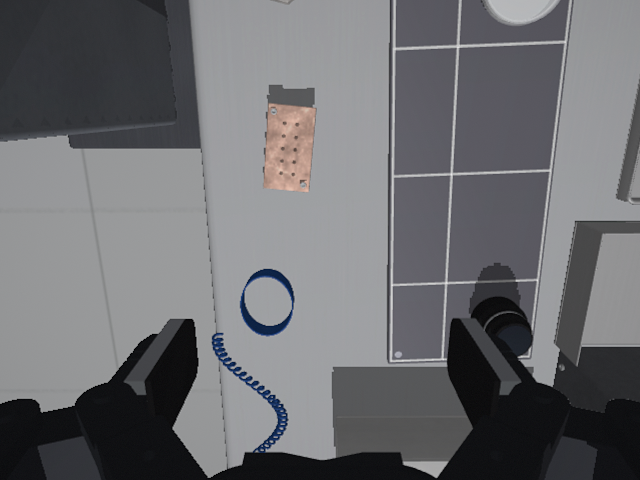

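```bash
cat >> h.py <<'E'
from scipy.optimize import least_squares
def fitboard(f,K,M,uv,L):
    g=cv2.cvtColor(f,cv2.COLOR_BGR2GRAY)
    c=cv2.cornerSubPix(g,np.float32(uv).reshape(-1,1,2),(6,6),(-1,-1),(3,50,.01)).reshape(-1,2)
    L=np.float64(L); W=ray(K,M,c,5)[:,:2]
    F=lambda p:((L@np.array([[np.cos(p[2]),np.sin(p[2])],[-np.sin(p[2]),np.cos(p[2])]])+p[:2])-W).ravel()
    r=least_squares(F,[590,-130,0],loss="soft_l1")
    return r.x,F(r.x).reshape(-1,2),c
E
python3 - <<'E'
from h import *
f=cv2.imread("pics/w1.png");k=get_calibration("wrist");K=np.array(k["intrinsics"]);M=np.array(k["world_to_cam"])
r=fitboard(f,K,M,[(458,45),(395,47),(452,174),(392,176),(446,284),(391,284),(565,42),(552,170),(539,280)],[(-17,100),(-67,100),(-17,0),(-67,0),(-17,-100),(-67,-100),(67,100),(67,0),(67,-100)])
print(r[0],r[1].round(1).tolist(),r[2].round(0).tolist())
p=r[0]
for n,L in dict(heater=(25,-50),clamp=(25,50),loupe=(-42,-50),obj=(25,-140),dish=(25,140)).items():
    c,s=np.cos(p[2]),np.sin(p[2]);print(n,(p[0]+c*L[0]-s*L[1]).round(1),(p[1]+s*L[0]+c*L[1]).round(1))
# bin to the right: corner at px
print(ray(K,M,[(560,370),(577,222)],0).round(0),ray(K,M,[(560,370),(577,222)],60).round(0))
E
```

```text
[ 5.91740154e+02 -1.36334301e+02  3.79926487e-02] [[-0.5, 0.1], [1.3, -0.2], [-0.5, -0.1], [1.3, 0.2], [-0.4, -0.1], [1.2, 0.3], [-0.5, -0.1], [-0.5, 0.0], [-0.3, -0.1]] [[458.0, 46.0], [391.0, 48.0], [451.0, 174.0], [390.0, 176.0], [446.0, 283.0], [389.0, 285.0], [566.0, 41.0], [550.0, 170.0], [537.0, 279.0]]
heater 618.6 -185.3
clamp 614.8 -85.4
loupe 551.7 -187.9
obj 622.0 -275.3
dish 611.4 4.5
[[ 702. -333.    0.]
 [ 693. -181.    0.]] [[ 664. -293.   60.]
 [ 656. -165.   60.]]
```

```bash
python3 - <<'E'
from h import *
k=get_calibration("wrist");K=np.array(k["intrinsics"]);M=np.array(k["world_to_cam"]);s=sense()
T=R.from_euler("xyz",s["tcp_rot"]).as_matrix()
for z in(0,-13):
    print(z,proj(K,M,[T@np.array([x,y,z])+s["eef_pos"] for y in(-42.7,-57) for x in(11,-11)]).round(0).tolist())
f=cv2.imread("pics/w1.png")[290:480,60:280];cv2.imwrite("pics/tip.png",cv2.resize(f,None,fx=3,fy=3))
E
```

```text
0 [[203.0, 296.0], [208.0, 350.0], [163.0, 296.0], [170.0, 350.0]]
-13 [[193.0, 313.0], [198.0, 370.0], [150.0, 313.0], [157.0, 370.0]]
```

View pics/tip.png

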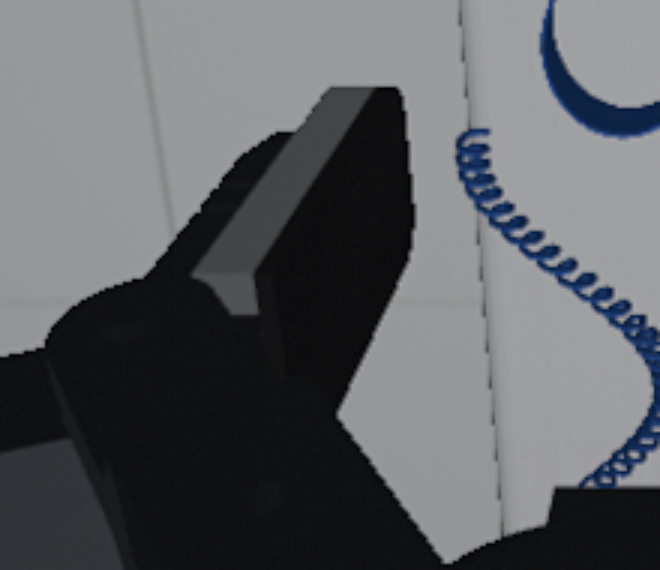

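Emit:
servo_tool(
  rows=[
    [85,[44.6,-26.5,0],[0,0,0]],
    [85,[0,0,50],[0,0,5.7]],
    [85,[0,0,60],[0,0,0]],
    [85,[0,0,60],[0,0,0]],
    [70,[0,0,30],[0,0,0]],
    [60,[0,0,20],[0,0,0]],
    [60,[0,0,11],[0,0,0]],
    [60,[0,0,0],[0,0,0]],
  ],
)

```text
clock: 3.15
eef_pos: [438.3, -115.4, 0.0]
tcp_rot: [-3.141, -0.0, 1.471]
contact_force: [-0.3, 0.9, -0.1]
opening: 0.702
```

Emit:
servo_tool(
  rows=[
    [30,[0,0,0],[0,0,0]],
    [20,[0,0,0],[0,0,0]],
    [20,[0,0,0],[0,0,0]],
    [20,[0,0,0],[0,0,0]],
    [20,[0,0,0],[0,0,0]],
  ],
  force=60,
)

```text
clock: 3.78
eef_pos: [439.3, -115.6, 1.4]
tcp_rot: [3.14, 0.0, 1.471]
contact_force: [-1.3, -0.0, 7.0]
opening: 0.428
```

Emit:
servo_tool(
  rows=[
    [20,[0,0,-30],[0,0,0]],
    [20,[0,0,-40],[0,0,0]],
    [20,[0,0,-50],[0,0,0]],
    [20,[0,0,0],[0,0,0]],
  ],
)

```text
clock: 4.28
eef_pos: [441.1, -116.1, 124.0]
tcp_rot: [3.134, 0.001, 1.471]
contact_force: [0.3, 0.3, -3.4]
opening: 0.431
```

Emit:
servo_tool(
  rows=[
    [20,[0,0,0],[0,0,-7.9]],
    [20,[-19.1,44.3,0],[0,0,0]],
    [20,[-19.1,44.3,0],[0,0,0]],
    [20,[-19.2,44.3,0],[0,0,0]],
    [20,[-19.2,44.4,30],[0,0,0]],
    [20,[0,0,30],[0,0,0]],
    [20,[0,0,0],[0,0,0]],
    [20,[0,0,0],[0,0,0]],
  ],
)

```text
clock: 5.28
eef_pos: [618.1, -184.9, 60.4]
tcp_rot: [-3.141, -0.0, 1.609]
contact_force: [-0.1, 0.2, -2.5]
opening: 0.426
```

```bash
python3 - <<'E'
from h import *
s=sense();print(s["eef_pos"],s["tcp_rot"])
f,K,M=snap("wrist","w2")
for m in trace("wrist","heater_insert")[:3]:
    p=np.argwhere(m["mask"])[:,::-1]; W=ray(K,M,p,s["eef_pos"][2]+15)[:,:2].astype(np.float32)
    print("  mask",round(m["conf"],2),p.min(0),p.max(0),cv2.minAreaRect(W))
E
```

```text
[ 618.09740278 -184.90316219   60.39238609] [-3.14088911e+00 -2.69042629e-04  1.60921837e+00]
  mask 0.55 [262 234] [383 429] ((618.1441040039062, -182.4978790283203), (38.229209899902344, 72.36808776855469), 2.1801154613494873)
```

View pics/w2.png

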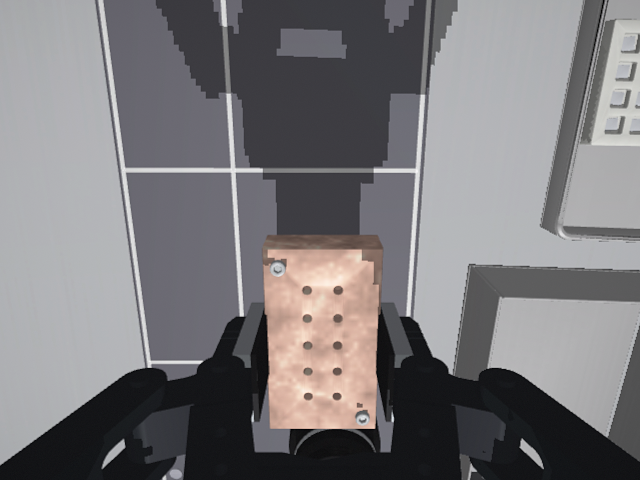

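Emit:
servo_tool(
  rows=[
    [20,[-0.5,0.9,25],[0,0,0]],
    [20,[0,0,15],[0,0,0]],
    [20,[0,0,8],[0,0,0]],
    [20,[0,0,4],[0,0,0]],
    [20,[0,0,1.5],[0,0,0]],
    [20,[0,0,0],[0,0,0]],
  ],
)

```text
clock: 6.12
eef_pos: [619.8, -185.7, 7.1]
tcp_rot: [3.141, 0.0, 1.609]
contact_force: [-0.4, -0.1, -3.9]
opening: 0.428
```

Emit:
servo_tool(
  rows=[
    [20,[0,0,0.8],[0,0,0]],
    [20,[0,-0.5,0.4],[0,0,0]],
    [20,[0,0,0],[0,0,0]],
  ],
)

```text
clock: 6.5
eef_pos: [619.8, -185.7, 6.4]
tcp_rot: [3.14, 0.0, 1.609]
contact_force: [0.3, 1.3, 5.1]
opening: 0.426
```

Emit:
servo_tool(
  rows=[
    [54,[0,0,0],[0,0,0]],
    [54,[0,0,0],[0,0,0]],
    [54,[0,0,-40],[0,0,0]],
    [60,[0,0,-60],[0,0,0]],
    [85,[32.4,-34.8,-20],[0,0,0]],
    [85,[32.4,-34.8,-20],[0,0,0]],
    [85,[32.4,-34.8,-20],[0,0,0]],
    [85,[32.4,-34.8,-20],[0,0,0]],
  ],
)

```text
clock: 7.5
eef_pos: [473.6, -60.7, 186.0]
tcp_rot: [-3.141, -0.0, 1.609]
contact_force: [0.6, -0.9, 0.2]
opening: 0.995
```

Emit:
servo_tool(
  rows=[
    [85,[32.4,-34.8,-20],[0,0,0]],
    [85,[0,0,0],[0,0,0]],
    [85,[0,0,0],[0,0,0]],
  ],
)

```text
clock: 7.88
eef_pos: [439.5, -30.6, 205.8]
tcp_rot: [3.14, 0.0, 1.61]
contact_force: [0.7, -0.2, 0.5]
opening: 0.996
```

```bash
python3 - <<'E'
from h import *
s=sense();print(s["eef_pos"],s["tcp_rot"])
f,K,M=snap("wrist","w3")
for t,z in[("heater_insert",21),("window_clamp",8),("loupe",12),("capillary_box",22)]:
  for m in trace("wrist",t)[:3]:
    p=np.argwhere(m["mask"])[:,::-1]; W=ray(K,M,p,z)[:,:2].astype(np.float32)
    print(t,round(m["conf"],2),p.min(0),p.max(0),cv2.minAreaRect(W))
E
```

```text
[439.51122866 -30.58498187 205.76150419] [3.14041870e+00 3.63145840e-04 1.60972507e+00]
heater_insert 0.86 [512 347] [545 382] ((628.0531005859375, -155.3128204345703), (19.986373901367188, 44.93830490112305), 41.419612884521484)
window_clamp 0.62 [265  42] [372 178] ((433.608154296875, 40.413063049316406), (90.39527893066406, 60.487491607666016), 75.51154327392578)
```

View pics/w3.png

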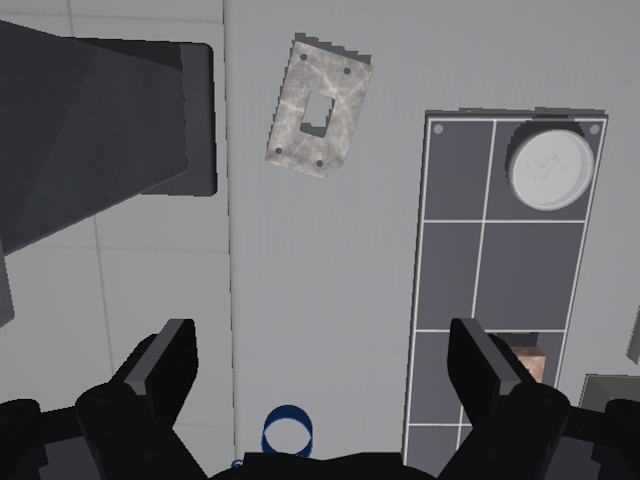

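Emit:
servo_tool(
  rows=[
    [85,[35.6,-1.6,0],[0,0,0]],
    [85,[35.6,-1.6,0],[0,0,0]],
    [85,[0,0,50],[0,0,8.35]],
    [85,[0,0,50],[0,0,8.35]],
    [80,[0,0,50],[0,0,0]],
    [72,[0,0,35],[0,0,0]],
    [68,[0,0,15],[0,0,0]],
    [68,[0,0,4],[0,0,0]],
  ],
)

```text
clock: 9.12
eef_pos: [432.9, 40.4, 1.0]
tcp_rot: [-3.14, 0.0, 1.317]
contact_force: [-0.5, 0.5, 0.9]
opening: 0.798
```

Emit:
servo_tool(
  rows=[
    [68,[0,0,1.5],[0,0,0]],
    [68,[0,0,0],[0,0,0]],
  ],
)

```text
clock: 9.38
eef_pos: [433.9, 40.7, 1.0]
tcp_rot: [3.14, -0.001, 1.318]
contact_force: [-0.5, -0.1, -0.1]
opening: 0.794
```

```bash
python3 - <<'E'
from h import *
s=sense();print(s["eef_pos"],s["tcp_rot"],s["opening"]);f,K,M=snap("wrist","w4")
E
```

```text
[433.90297923  40.6556593    1.01740109] [ 3.13975446e+00 -6.46567008e-04  1.31769612e+00] 0.794090024740242
```

View pics/w4.png

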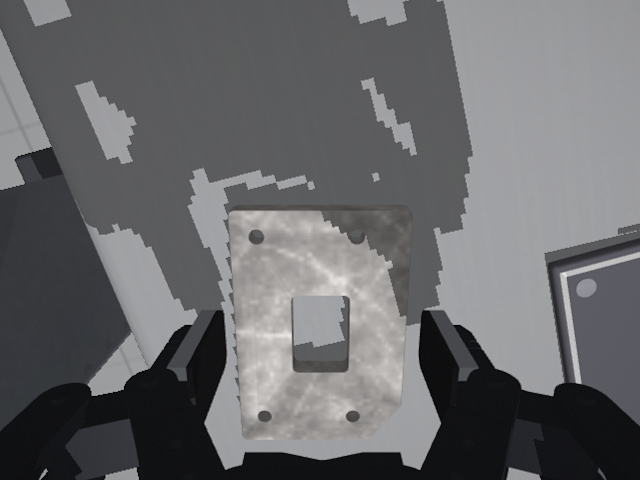

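Emit:
servo_tool(
  rows=[
    [66,[0,0,2],[0,0,0]],
    [65,[0,0,1],[0,0,0]],
    [65,[0,0,0],[0,0,0]],
  ],
)

```text
clock: 9.8
eef_pos: [433.0, 40.6, -2.9]
tcp_rot: [-3.142, 0.0, 1.318]
contact_force: [-0.5, -0.6, -0.4]
opening: 0.763
```

No contact yet; close here.

Emit:
servo_tool(
  rows=[
    [58,[0,0,0],[0,0,0]],
    [50,[0,0,0],[0,0,0]],
    [45,[0,0,0],[0,0,0]],
    [45,[0,0,0],[0,0,0]],
  ],
  force=50,
)

```text
clock: 10.3
eef_pos: [433.0, 40.6, -2.4]
tcp_rot: [3.142, -0.0, 1.318]
contact_force: [-2.6, -0.5, 10.1]
opening: 0.686
```

Emit:
servo_tool(
  rows=[
    [45,[0,0,-20],[0,0,0]],
    [45,[0,0,-40],[0,0,0]],
    [45,[0,0,-50],[0,0,0]],
    [45,[0,0,0],[0,0,0]],
  ],
)

```text
clock: 10.8
eef_pos: [435.3, 40.8, 110.0]
tcp_rot: [3.136, -0.002, 1.318]
contact_force: [0.0, -0.4, -1.9]
opening: 0.68
```

Emit:
servo_tool(
  rows=[
    [45,[0,0,0],[0,0,-8.4]],
    [45,[0,0,0],[0,0,-8.3]],
    [45,[-26.6,35.4,0],[0,0,0]],
    [45,[-26.6,35.4,0],[0,0,0]],
    [45,[-26.6,35.4,0],[0,0,0]],
    [45,[-26.5,35.5,0],[0,0,0]],
    [45,[-26.5,35.5,20],[0,0,0]],
    [45,[0,0,20],[0,0,0]],
  ],
)

```text
clock: 11.8
eef_pos: [617.0, -86.9, 64.9]
tcp_rot: [3.141, 0.0, 1.608]
contact_force: [0.1, -0.5, -1.5]
opening: 0.677
```

Emit:
servo_tool(
  rows=[
    [45,[0,0,10],[0,0,0]],
    [45,[0,0,0],[0,0,0]],
  ],
)

```text
clock: 12.05
eef_pos: [613.1, -84.5, 55.5]
tcp_rot: [-3.138, -0.001, 1.61]
contact_force: [-0.8, -0.0, -1.1]
opening: 0.68
```

```bash
python3 - <<'E'
from h import *
s=sense();print(s["eef_pos"],s["tcp_rot"])
f,K,M=snap("wrist","w5")
for t,z in[("window_clamp",s["eef_pos"][2]+10.5)]:
  for m in trace("wrist",t)[:3]:
    p=np.argwhere(m["mask"])[:,::-1]; W=ray(K,M,p,z)[:,:2].astype(np.float32)
    print(t,round(m["conf"],2),p.min(0),p.max(0),cv2.minAreaRect(W))
E
```

```text
[613.13902787 -84.48656546  55.53870781] [-3.13808133e+00 -7.18459520e-04  1.60972569e+00]
window_clamp 0.66 [228 206] [417 446] ((613.28515625, -83.9366455078125), (60.01359176635742, 91.87937927246094), 2.0639443397521973)
```

View pics/w5.png

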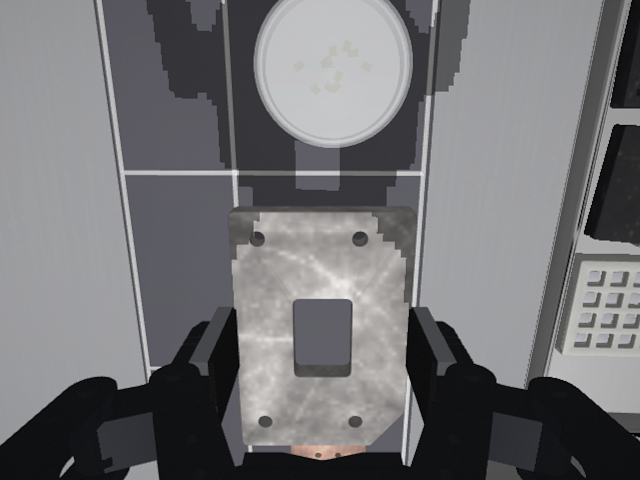

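Emit:
servo_tool(
  rows=[
    [45,[0,0,25],[0,0,0]],
    [45,[0,0,15],[0,0,0]],
    [45,[0,0,7],[0,0,0]],
    [45,[0,0,3],[0,0,0]],
    [45,[0,0,1],[0,0,0]],
    [45,[0,0,0.5],[0,0,0]],
    [45,[0,0,0],[0,0,0]],
  ],
)

```text
clock: 13.02
eef_pos: [615.4, -85.4, 5.9]
tcp_rot: [3.141, 0.0, 1.609]
contact_force: [-0.0, 0.3, -1.0]
opening: 0.681
```

Emit:
servo_tool(
  rows=[
    [45,[0,0,1.5],[0,0,0]],
    [45,[0,0,1],[0,0,0]],
    [45,[0,0,0.5],[0,0,0]],
    [45,[0,0,0],[0,0,0]],
  ],
)

```text
clock: 13.52
eef_pos: [615.1, -85.3, 2.7]
tcp_rot: [-3.141, -0.0, 1.609]
contact_force: [-1.5, 0.3, 2.6]
opening: 0.678
```

Emit:
servo_tool(
  rows=[
    [70,[0,0,0],[0,0,0]],
    [70,[0,0,0],[0,0,0]],
    [70,[0,0,-40],[0,0,0]],
    [85,[0,0,-60],[0,0,0]],
    [85,[44.5,-24.8,-15],[0,0,0]],
    [85,[44.5,-24.8,-15],[0,0,0]],
    [85,[44.5,-24.8,-15],[0,0,0]],
    [85,[44.5,-24.8,-15],[0,0,0]],
  ],
)

```text
clock: 14.52
eef_pos: [508.4, 90.0, 163.2]
tcp_rot: [3.141, -0.0, 1.609]
contact_force: [-0.3, 0.4, -0.0]
opening: 0.992
```

Emit:
servo_tool(
  rows=[
    [85,[44.5,-24.8,-15],[0,0,0]],
    [85,[44.5,-24.8,-15],[0,0,0]],
    [85,[44.5,-24.8,-15],[0,0,0]],
    [85,[0,0,0],[0,0,0]],
    [85,[0,0,0],[0,0,0]],
  ],
)

```text
clock: 15.15
eef_pos: [429.8, 219.2, 207.5]
tcp_rot: [3.141, 0.0, 1.61]
contact_force: [0.0, -0.1, 0.6]
opening: 0.997
```

```bash
python3 - <<'E'
from h import *
s=sense();print(s["eef_pos"],s["tcp_rot"])
f,K,M=snap("wrist","w6")
for t,z in[("loupe",12),("capillary_box",22)]:
  for m in trace("wrist",t)[:3]:
    p=np.argwhere(m["mask"])[:,::-1]; W=ray(K,M,p,z)[:,:2].astype(np.float32)
    print(t,round(m["conf"],2),p.min(0),p.max(0),cv2.minAreaRect(W))
E
```

```text
[429.80122491 219.1592371  207.53364799] [3.14124921e+00 2.60609910e-04 1.61019690e+00]
loupe 0.66 [298 238] [361 279] ((437.8324279785156, 176.34814453125), (32.811038970947266, 51.71414566040039), 84.820068359375)
```

View pics/w6.png

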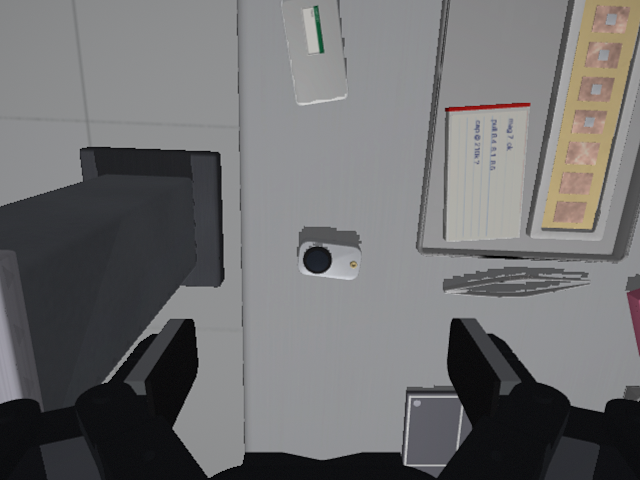

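Emit:
servo_tool(
  rows=[
    [85,[30,-1,0],[0,0,0]],
    [85,[30,-1,0],[0,0,0]],
    [85,[0,0,0],[0,0,0]],
    [85,[0,0,0],[0,0,0]],
  ],
)

```text
clock: 15.8
eef_pos: [425.5, 278.1, 207.1]
tcp_rot: [-3.141, 0.001, 1.609]
contact_force: [-1.0, 0.6, -0.3]
opening: 0.999
```

```bash
python3 - <<'E'
from h import *
s=sense();print(s["eef_pos"],s["tcp_rot"])
f,K,M=snap("wrist","w7")
for t,z in[("loupe",12),("capillary_box",22)]:
  for m in trace("wrist",t)[:3]:
    p=np.argwhere(m["mask"])[:,::-1]; W=ray(K,M,p,z)[:,:2].astype(np.float32)
    print(t,round(m["conf"],2),p.min(0),p.max(0),cv2.minAreaRect(W))
  for b in boxes_of("wrist",t)[:2]:print(b["conf"],(np.linalg.inv(M)@np.r_[b["centre"],1])[:3].round(1))
cv2.imwrite("pics/w7c.png",cv2.resize(f[:200,200:440],None,fx=3,fy=3))
E
```

```text
[425.53140027 278.09449591 207.09689597] [-3.14070010e+00  9.26517089e-04  1.60860869e+00]
loupe 0.6 [302 302] [362 342] ((438.07745361328125, 177.27149963378906), (35.03049850463867, 51.96431350708008), 84.49787902832031)
capillary_box 0.77 [286  83] [349 186] ((420.6392517089844, 333.9629211425781), (38.90201950073242, 70.90379333496094), 10.591158866882324)
0.71 [422.  335.9  23.8]
```

View pics/w7c.png

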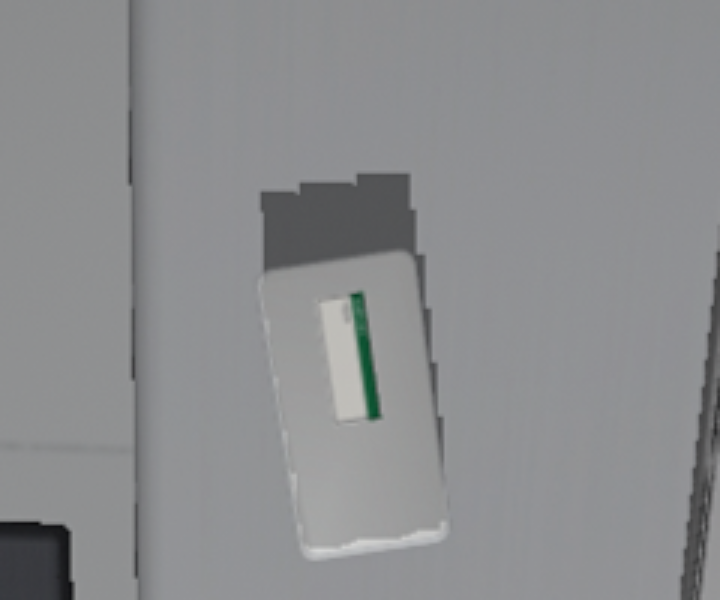

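Emit:
servo_tool(
  rows=[
    [85,[55.5,-2.8,0],[0,0,0]],
    [85,[0,0,40],[0,0,-8.4]],
    [85,[0,0,55],[0,0,0]],
    [75,[0,0,50],[0,0,0]],
    [65,[0,0,35],[0,0,0]],
    [60,[0,0,16],[0,0,0]],
    [60,[0,0,6],[0,0,0]],
    [60,[0,0,0],[0,0,0]],
  ],
  force=25,
)

```text
clock: 17.05
eef_pos: [421.1, 334.9, 6.3]
tcp_rot: [3.141, -0.001, 1.756]
contact_force: [-1.1, 1.2, 0.4]
opening: 0.705
```

Emit:
servo_tool(
  rows=[
    [45,[0,0,0],[0,0,0]],
    [30,[0,0,0],[0,0,0]],
    [30,[0,0,0],[0,0,0]],
    [30,[0,0,0],[0,0,0]],
    [30,[0,0,0],[0,0,0]],
  ],
)

```text
clock: 17.68
eef_pos: [421.2, 335.1, 6.8]
tcp_rot: [3.14, -0.001, 1.756]
contact_force: [-0.2, -0.9, 8.2]
opening: 0.452
```

Emit:
servo_tool(
  rows=[
    [30,[0,0,-20],[0,0,0]],
    [30,[0,0,-40],[0,0,0]],
    [30,[0,0,-50],[0,0,0]],
    [30,[0,0,0],[0,0,0]],
  ],
)

```text
clock: 18.18
eef_pos: [422.8, 336.4, 119.8]
tcp_rot: [3.135, -0.004, 1.756]
contact_force: [-0.3, 0.7, -1.1]
opening: 0.447
```

Emit:
servo_tool(
  rows=[
    [30,[0,0,0],[0,0,8.4]],
    [30,[-47.5,19.8,0],[0,0,0]],
    [30,[-47.5,19.8,0],[0,0,0]],
    [30,[-47.5,19.8,0],[0,0,0]],
    [30,[-47.5,19.8,0],[0,0,0]],
    [30,[-47.5,19.8,0],[0,0,0]],
    [30,[-47.5,19.8,0],[0,0,0]],
    [30,[-47.5,19.8,0],[0,0,0]],
  ],
)

```text
clock: 19.18
eef_pos: [571.9, 6.0, 114.9]
tcp_rot: [-3.141, -0.0, 1.609]
contact_force: [0.5, -0.3, -0.1]
opening: 0.448
```

Emit:
servo_tool(
  rows=[
    [30,[-47.5,19.8,0],[0,0,0]],
    [30,[-47.5,19.8,15],[0,0,0]],
    [30,[0,0,30],[0,0,0]],
    [30,[0,0,0],[0,0,0]],
    [30,[0,0,0],[0,0,0]],
    [30,[0,0,0],[0,0,0]],
  ],
)

```text
clock: 19.92
eef_pos: [615.6, -85.2, 71.8]
tcp_rot: [3.14, 0.0, 1.61]
contact_force: [-0.5, -0.8, -0.5]
opening: 0.451
```

```bash
python3 - <<'E'
from h import *
s=sense();print(s["eef_pos"],s["tcp_rot"])
f,K,M=snap("wrist","w8")
for t,z in[("capillary_box",s["eef_pos"][2]+15.5),("window_clamp",13)]:
  for m in trace("wrist",t)[:3]:
    p=np.argwhere(m["mask"])[:,::-1]; W=ray(K,M,p,z)[:,:2].astype(np.float32)
    print(t,round(m["conf"],2),p.min(0),p.max(0),cv2.minAreaRect(W))
E
```

```text
[615.59229489 -85.23197058  71.75810315] [3.13999370e+00 2.76413546e-04 1.61017024e+00]
capillary_box 0.64 [261 230] [384 435] ((615.6270751953125, -83.14774322509766), (38.63426971435547, 75.99211120605469), 2.2969720363616943)
window_clamp 0.67 [258 175] [385 250] ((614.267822265625, -57.499725341796875), (60.3390007019043, 36.231346130371094), 2.905146598815918)
```

View pics/w8.png

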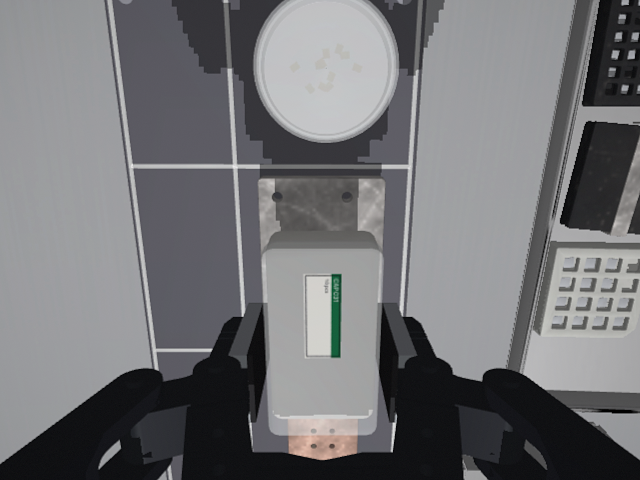

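Emit:
servo_tool(
  rows=[
    [30,[0,0,22],[0,0,0]],
    [30,[0,0,15],[0,0,0]],
    [30,[0,0,8],[0,0,0]],
    [30,[0,0,4],[0,0,0]],
    [30,[0,0,1.5],[0,0,0]],
    [30,[0,0,0],[0,0,0]],
    [30,[0,0,0],[0,0,0]],
  ],
)

```text
clock: 20.95
eef_pos: [615.3, -85.9, 20.5]
tcp_rot: [3.141, 0.0, 1.609]
contact_force: [-1.0, 0.5, -1.2]
opening: 0.446
```

Emit:
servo_tool(
  rows=[
    [30,[0,0,1],[0,0,0]],
    [30,[0,0,0],[0,0,0]],
  ],
)

```text
clock: 21.2
eef_pos: [615.3, -85.9, 19.9]
tcp_rot: [3.141, 0.0, 1.609]
contact_force: [-1.3, -0.1, 6.2]
opening: 0.45
```

Emit:
servo_tool(
  rows=[
    [52,[0,0,0],[0,0,0]],
    [52,[0,0,0],[0,0,0]],
    [52,[0,0,-40],[0,0,0]],
    [60,[0,0,-60],[0,0,0]],
    [85,[40.4,-34,-16],[0,0,0]],
    [85,[40.4,-34,-16],[0,0,0]],
    [85,[40.4,-34,-16],[0,0,0]],
    [85,[40.4,-34,-16],[0,0,0]],
  ],
)

```text
clock: 22.2
eef_pos: [471.7, 71.5, 183.6]
tcp_rot: [3.141, -0.0, 1.609]
contact_force: [0.4, 0.6, 0.3]
opening: 0.998
```

Emit:
servo_tool(
  rows=[
    [85,[40.4,-34,-16],[0,0,0]],
    [85,[0,0,0],[0,0,0]],
    [85,[0,0,0],[0,0,0]],
    [85,[0,0,0],[0,0,0]],
  ],
)

```text
clock: 22.7
eef_pos: [438.0, 108.8, 198.7]
tcp_rot: [-3.141, 0.0, 1.608]
contact_force: [0.3, 0.5, -0.8]
opening: 0.996
```

```bash
python3 - <<'E'
from h import *
s=sense();print(s["eef_pos"],s["tcp_rot"],s["qpos"])
f,K,M=snap("wrist","w9")
for t,z in[("loupe",12),("window_clamp",13),("capillary_box",35)]:
  for m in trace("wrist",t)[:2]:
    p=np.argwhere(m["mask"])[:,::-1]; W=ray(K,M,p,z)[:,:2].astype(np.float32)
    print(t,round(m["conf"],2),p.min(0),p.max(0),cv2.minAreaRect(W))
cv2.imwrite("pics/w9c.png",cv2.resize(f[50:210,230:430],None,fx=4,fy=3.75)) 
E
```

```text
[437.95462342 108.81822719 198.71449732] [-3.14129303e+00  2.96933561e-04  1.60820912e+00] [ 2.40388424e-01  1.18869654e-01  2.02370992e+00 -2.73964336e-04
  9.99366424e-01  2.03123887e-01]
loupe 0.58 [290 100] [361 146] ((437.8643493652344, 174.7767791748047), (30.235759735107422, 51.62507629394531), 84.20307922363281)
window_clamp 0.59 [537 379] [547 384] ((637.7462768554688, -37.39340591430664), (4.240725994110107, 10.268342971801758), 72.02271270751953)
capillary_box 0.45 [401 286] [577 476] ((575.5147094726562, -31.45557403564453), (127.96696472167969, 182.7108612060547), 2.0323996543884277)
```

View pics/w9.png

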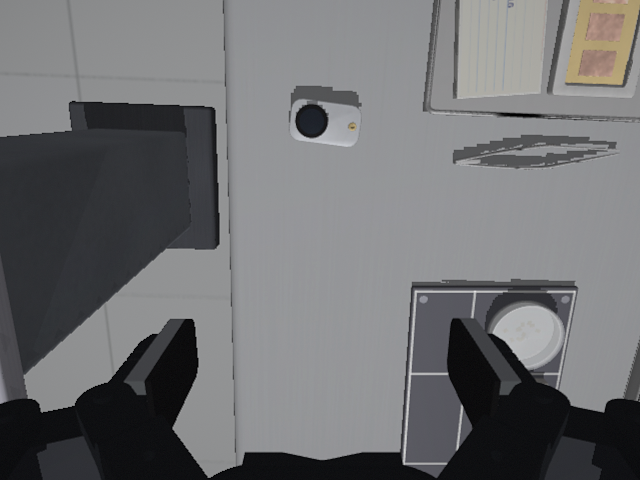

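Emit:
servo_tool(
  rows=[
    [85,[33,1.2,0],[0,0,0]],
    [85,[33,1.2,0],[0,0,0]],
    [85,[0,0,0],[0,0,0]],
  ],
)

```text
clock: 23.28
eef_pos: [437.6, 176.7, 198.9]
tcp_rot: [-3.142, -0.0, 1.611]
contact_force: [0.5, -0.7, 0.0]
opening: 0.993
```

Emit:
servo_tool(
  rows=[
    [85,[0,0,15],[0,0,-10.25]],
    [85,[0,0,15],[0,0,-10.25]],
    [85,[0,0,15],[0,0,-10.25]],
    [80,[0,0,15],[0,0,-10.25]],
    [75,[0,0,15],[0,0,-10.25]],
    [70,[0,0,15],[0,0,-10.25]],
    [65,[0,0,15],[0,0,-10.25]],
    [60,[0,0,15],[0,0,-10.25]],
  ],
)

```text
clock: 24.28
eef_pos: [437.3, 174.6, 78.5]
tcp_rot: [-3.141, -0.0, 3.046]
contact_force: [-0.0, -0.2, 0.8]
opening: 0.7
```

Emit:
servo_tool(
  rows=[
    [56,[0,0,0],[0,0,0]],
  ],
)

```text
clock: 24.4
eef_pos: [436.5, 174.4, 78.2]
tcp_rot: [-3.14, -0.002, 3.039]
contact_force: [-0.8, -0.0, 0.1]
opening: 0.659
```

Emit:
servo_tool(
  rows=[
    [56,[0,0,40],[0,0,0]],
    [52,[0,0,22],[0,0,0]],
    [50,[0,0,8],[0,0,0]],
    [50,[0,0,3.5],[0,0,0]],
    [50,[0,0,0],[0,0,0]],
  ],
)

```text
clock: 25.02
eef_pos: [437.7, 175.6, 6.2]
tcp_rot: [3.141, 0.001, 3.039]
contact_force: [-0.6, -0.1, 0.4]
opening: 0.588
```

Emit:
servo_tool(
  rows=[
    [35,[0,0,0],[0,0,0]],
    [22,[0,0,0],[0,0,0]],
    [22,[0,0,0],[0,0,0]],
    [22,[0,0,0],[0,0,0]],
    [22,[0,0,0],[0,0,0]],
  ],
  force=25,
)

```text
clock: 25.65
eef_pos: [437.7, 175.8, 6.4]
tcp_rot: [3.141, 0.001, 3.04]
contact_force: [-1.3, -0.1, 6.2]
opening: 0.342
```

Emit:
servo_tool(
  rows=[
    [22,[0,0,-20],[0,0,0]],
    [22,[0,0,-35],[0,0,0]],
    [22,[0,0,-45],[0,0,0]],
    [22,[0,0,0],[0,0,0]],
  ],
)

```text
clock: 26.15
eef_pos: [439.5, 176.5, 108.8]
tcp_rot: [3.139, 0.006, 3.04]
contact_force: [0.2, 0.7, -0.9]
opening: 0.339
```

Emit:
servo_tool(
  rows=[
    [22,[0,0,0],[0,0,10.25]],
    [22,[0,0,0],[0,0,10.25]],
    [22,[0,0,0],[0,0,10.25]],
    [22,[0,0,0],[0,0,10.25]],
    [22,[0,0,0],[0,0,10.25]],
    [22,[0,0,0],[0,0,10.25]],
    [22,[0,0,0],[0,0,10.25]],
    [22,[0,0,0],[0,0,10.25]],
  ],
)

```text
clock: 27.15
eef_pos: [436.6, 175.3, 104.7]
tcp_rot: [-3.14, 0.0, 1.603]
contact_force: [0.3, 0.2, -0.8]
opening: 0.337
```

Emit:
servo_tool(
  rows=[
    [22,[-52.5,14.4,0],[0,0,0]],
    [22,[-52.5,14.4,0],[0,0,0]],
    [22,[-52.5,14.4,0],[0,0,0]],
    [22,[-52.5,14.4,0],[0,0,0]],
    [22,[-52.5,14.4,0],[0,0,0]],
    [22,[-52.5,14.4,0],[0,0,0]],
    [22,[-52.5,14.4,10],[0,0,0]],
    [22,[0,0,30],[0,0,0]],
  ],
)

```text
clock: 28.15
eef_pos: [554.2, -191.7, 65.6]
tcp_rot: [3.137, 0.002, 1.606]
contact_force: [-0.3, 0.6, -0.6]
opening: 0.336
```

Emit:
servo_tool(
  rows=[
    [22,[0,0,0],[0,0,0]],
    [22,[0,0,0],[0,0,0]],
    [22,[0,0,0],[0,0,0]],
  ],
)

```text
clock: 28.52
eef_pos: [552.6, -187.3, 66.5]
tcp_rot: [3.14, 0.0, 1.61]
contact_force: [-0.2, -0.1, -0.9]
opening: 0.341
```

```bash
python3 - <<'E'
from h import *
s=sense();print(s["eef_pos"],s["tcp_rot"])
f,K,M=snap("wrist","w10")
for t,z in[("loupe",s["eef_pos"][2]+5.6),("heater_insert",21),("capillary_box",35)]:
  for m in trace("wrist",t)[:2]:
    p=np.argwhere(m["mask"])[:,::-1]; W=ray(K,M,p,z)[:,:2].astype(np.float32)
    print(t,round(m["conf"],2),p.min(0),p.max(0),cv2.minAreaRect(W))
E
```

```text
[ 552.60305313 -187.30892678   66.53437838] [3.14039318e+00 4.76714179e-04 1.61018562e+00]
loupe 0.67 [279 251] [365 392] ((552.6712646484375, -184.8992462158203), (29.653911590576172, 55.22599792480469), 2.455472946166992)
heater_insert 0.74 [414 202] [515 344] ((618.0584716796875, -184.25645446777344), (42.094329833984375, 71.13190460205078), 2.4103457927703857)
capillary_box 0.67 [432   0] [560 144] ((613.541748046875, -97.27944946289062), (43.81756591796875, 50.719810485839844), 2.292450189590454)
```

View pics/w10.png

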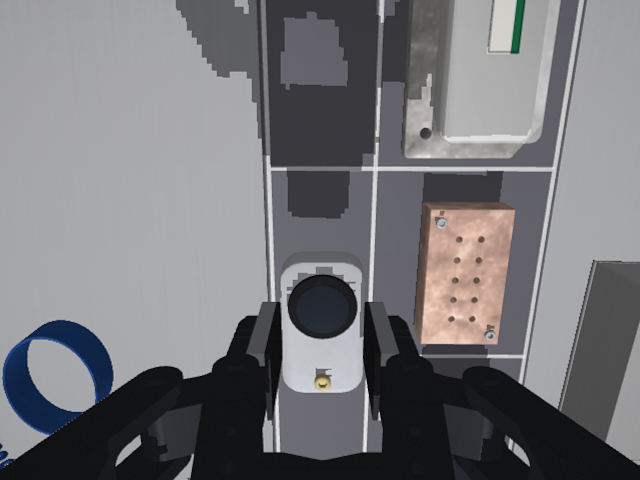

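Emit:
servo_tool(
  rows=[
    [22,[-1,0,25],[0,0,0]],
    [22,[0,0,15],[0,0,0]],
    [22,[0,0,8],[0,0,0]],
    [22,[0,0,4],[0,0,0]],
    [22,[0,0,1.5],[0,0,0]],
    [22,[0,0,0],[0,0,0]],
    [22,[0,0,0],[0,0,0]],
  ],
)

```text
clock: 29.6
eef_pos: [552.3, -188.9, 12.5]
tcp_rot: [3.141, 0.0, 1.609]
contact_force: [-0.3, -0.2, 0.4]
opening: 0.341
```

Emit:
servo_tool(
  rows=[
    [22,[0,0,0.8],[0,0,0]],
    [22,[0,0,0],[0,0,0]],
  ],
)

```text
clock: 29.85
eef_pos: [552.3, -188.9, 11.5]
tcp_rot: [3.141, 0.0, 1.609]
contact_force: [-0.6, 0.9, 1.5]
opening: 0.341
```

Emit:
servo_tool(
  rows=[
    [22,[0,0,0.4],[0,0,0]],
    [42,[0,0,0],[0,0,0]],
    [42,[0,0,0],[0,0,0]],
    [42,[0,0,-40],[0,0,0]],
    [50,[0,0,-60],[0,0,0]],
    [60,[0,15,-60],[0,0,0]],
    [60,[0,20,-50],[0,0,0]],
    [60,[0,0,-50],[0,0,0]],
  ],
)

```text
clock: 30.85
eef_pos: [588.0, -187.3, 272.8]
tcp_rot: [3.14, 0.0, 1.61]
contact_force: [0.9, 0.1, -0.5]
opening: 0.698
```

Emit:
servo_tool(
  rows=[
    [60,[40,0,-20],[0,0,0]],
    [60,[20,0,0],[0,0,0]],
    [60,[0,0,0],[0,0,0]],
    [60,[0,0,0],[0,0,0]],
  ],
)

```text
clock: 31.35
eef_pos: [584.3, -127.8, 289.5]
tcp_rot: [-3.14, -0.0, 1.61]
contact_force: [0.1, -0.3, -0.0]
opening: 0.701
```

```bash
python3 - <<'E'
from h import *
s=sense();print(s["eef_pos"],s["tcp_rot"])
f,K,M=snap("wrist","w11")
for t,z in[("loupe",17),("heater_insert",21),("capillary_box",35),("window_clamp",13),("petri_dish",19),("objective",48)]:
  for m in trace("wrist",t)[:1]:
    p=np.argwhere(m["mask"])[:,::-1]; W=ray(K,M,p,z)[:,:2].astype(np.float32)
    print(t,round(m["conf"],2),p.min(0),p.max(0),cv2.minAreaRect(W))
# predicted board grid for later fit
c,q=np.cos(.038),np.sin(.038)
L=[(x,y) for x in(-17,67) for y in(100,0,-100)]
P=[[592.2+c*x-q*y,-136.3+q*x+c*y,5] for x,y in L]
uv=proj(K,M,P);r=fitboard(f,K,M,uv,L);print(uv.round(0).tolist(),r[2].round(0).tolist(),r[0],r[1].round(1).tolist())
E
```

```text
[ 584.26286768 -127.82315905  289.5210896 ] [-3.13959785e+00 -2.62802121e-06  1.60958669e+00]
loupe 0.58 [274 222] [304 271] ((552.8902587890625, -186.49319458007812), (30.11458969116211, 52.0515022277832), 1.5275253057479858)
heater_insert 0.65 [337 213] [377 281] ((620.46337890625, -183.49932861328125), (39.343910217285156, 71.30024719238281), 2.264204502105713)
capillary_box 0.74 [338 110] [382 189] ((615.9089965820312, -86.90188598632812), (38.80976104736328, 70.06513214111328), 2.4310171604156494)
window_clamp 0.78 [326  97] [391 193] ((616.1332397460938, -85.13069152832031), (60.47893524169922, 89.2182388305664), 2.2483553886413574)
petri_dish 0.72 [326   0] [397  78] ((613.6842651367188, 6.612388610839844), (62.652809143066406, 60.8357048034668), 58.28923034667969)
objective 0.6 [337 304] [380 356] ((625.340576171875, -260.8081970214844), (42.75064468383789, 57.65627670288086), 2.811260938644409)
[[313.0, 91.0], [313.0, 197.0], [314.0, 289.0], [403.0, 91.0], [397.0, 197.0], [392.0, 289.0]] [[313.0, 92.0], [314.0, 198.0], [314.0, 290.0], [404.0, 92.0], [398.0, 198.0], [393.0, 290.0]] [ 5.93052404e+02 -1.36918065e+02  3.57787658e-02] [[0.3, -0.0], [0.2, -0.1], [0.0, 0.0], [-0.1, -0.0], [-0.4, -0.1], [0.0, 0.2]]
```

View pics/w11.png

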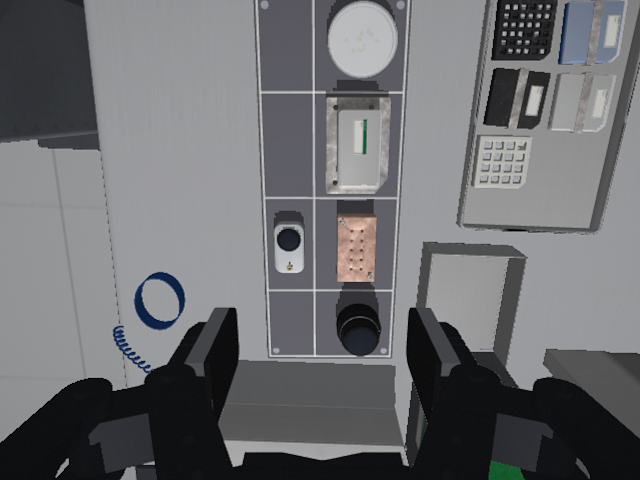

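```bash
python3 -c "
from rig import *
print(sense()['clock'],sign_off())"
```

```text
the job is handed in; nothing more can be done
31.7 None
```

I laid out the kit in the order asked and handed the job in at 31.7 s of the 96 s allowed.

- **Layout:** The copper heater insert is in the large back-row field next to the objective, and the clamp plate is in the one next to the dish. The white box is on the clamp plate, and the loupe is in the field in front of the heater insert with its long side turned along the board. I did not touch the pink look-alikes, the objective or the dish.
- **Last check:** In the final wrist-camera view, each piece was about 2 mm or less from the middle of its field (the box from the middle of the clamp plate). The long sides were within about 0.6° of the board's. I took that after letting go, with the gripper raised clear of everything.
- **Disagreements:** The scene and side cameras differed by about 20 mm in y, so I used the wrist camera for every position. Two wrist-camera fits of the board differed by about 1 mm.
- **Not done as instructed:** I told the copper insert from the pink ones in the full pictures and did not view an enlarged crop of it before grasping. I did not measure whether the objective and dish had shifted; in the last picture both stand in their end fields.

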